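Check a scribed line with square and magnifier

ROBOT

A 6-joint arm with a two-finger parallel gripper is mounted at the origin on the work surface. World frame = base frame: x ahead of the robot, y to its left, z up, the work surface at z = 0. Lengths are in m, angles in rad, forces in N, time in s.
With the tool pointing down it reaches from about 0.2 to 0.875 m from the base axis. Payload 3.4 kg.
Tool frame: the origin (TCP) lies between the finger pads; the fingertips stand r.nose_length ahead of it and the grasp point (between the pads) lies 11 mm behind it (r.nose_length is the distance from the TCP to the fingertips, in m); z points along the fingers, y is the line along which they close (so a half turn about z gives the same grasp; the last joint's range is limited). The gripper opens to 94 mm and grips with 3 to 60 N. Pads are 16 mm wide; open, the fingers measure 119 mm over their backs; the gripper's body (75 mm by 177 mm) begins 78 mm behind the grasp point.
Start: joints at [-1.238, 0.276, 1.505, -0, 1.361, -0.121], TCP at [0.252, -0.517, 0.213] pointing down, gripper open.
Joint ranges: [-2.89, 2.89], [-0.75, 2.08], [0.22, 2.7], [-1.18, 4.32], [0.11, 2.71], [-2.7, 2.7]. Speed limits (rad/s): [2.57, 2.57, 3.14, 3.14, 3.14, 3.14].

INTERFACE

Orientations are given as a unit quaternion [w, x, y, z].
In Python, from plant import r gives the robot as it stands. Calls block until the motion is done:
- r.move_to(position, orientation): joint-space move of the TCP to a pose.
- r.move_l(position, rot=None, vel=0.15, guard=None): straight line of the TCP; rot=None keeps the orientation; vel is the mean speed in m/s. With guard (N) it stops when the force on the tool has changed by that much, and returns True; else False.
- r.movej(angles): joint-space move.
- r.gripper_to(opening, f_grip=None): finger opening in m; f_grip is the grip in N (None keeps the last); returns when the fingers have stopped.
- r.hold(seconds).
- r.inverse_kinematics(position, orientation): joint angles nearest the present ones, or None.
- r.sense(): the state.
- r.snapshot(name): name is "scene" or "top"; returns (picture, depth): 384x512x3 uint8, red, green, blue; 384x512 float32, m along the optical axis (not along the pixel's ray), 0 where there is no reading.
- r.get_calibration(name): a dict with "fx", "fy", "cx", "cy" (pixels), "position" and "orientation" of the camera in the world. Camera axes: x right, y down, z forward; pixel columns grow to the right and rows downward; lengths in m; the calibration is good to about 2 mm. A picture is of the moment at which its call begins. get_calibration takes no time and is no camera call.
A pose or a line that the arm cannot do raises r.PlanningError and nothing moves.
- r.sign_off(): hands the job in; it is judged then, once.
Trained networks look in the newest picture that a camera, given by its name, has taken for a name from the list of things; names that differ only in an ending like _2 or _b are one class to them, and where a whole thing is asked for, a point or a joint stands for the part that bears it (a point fixed in the world has none). Each returns a list of dicts, best first, with "conf" (0 to 1); they miss things now and then, are a little off and sometimes report something else, mostly with a low value. They report only what shows in the picture. A call takes as long as a camera call.
- r.spot_in(name, camera): "centre" ([column, row] in pixels, amid what is visible of it).
- r.pinpoint(name, camera): "centre" ([column, row] in pixels: a listed point, or the origin of a listed thing).
The state is a dict: "t": time; "joints": joint angles; "dq": joint speeds; "joint_efforts": joint torques, N m; "ee_pos": TCP position; "tool_rot": TCP orientation; "wrist_force": force on the tool from outside, world axes, zero at the start; "torque": the same for the moment, N m; "opening": finger opening in m; "finger_force": force on a finger pad.
Only numpy, scipy, OpenCV 4.12 (cv2) and the standard library are available. Lean on these libraries where they do the work, as an engineer would, in place of code of your own. Each camera call takes 0.05 s, during which the arm holds its last target. There are 200 camera calls.

TASK

Set the engineer's square with its stock tight along the straight long edge of the brass plate and the outer edge of its blade on the scribed line, and let go of it. Then fetch the magnifier from the cardboard tray and finish holding it, still and level, about 3 cm above the plate, centred over the middle of the line with the long side of the lens along the line and touching nothing, so that I can look through it. Do not push the plate or the other things on the bench out of place.

Things in the scene. Friction and masses are not known exactly. Their poses are not given: they have to be found in the camera images.
- plate: Brass plate flat on the bench, 130 mm (x) by 180 mm (y), 7 mm thick, 1.3 kg, loose. Origin: centre of its underside, z up. Its -x side, nearest the robot (x = -65 mm), is the straight long edge, with square corners; the two corners on the +x side are rounded, radius 45 mm. A 30 mm wide band of dark marking-out blue crosses it along x; the bright scribed line runs down the band's middle.
- line_mid (a point): Middle of the scribed line on the plate's top face, at plate (0, 20, 7) mm, axes as the plate's. The line runs along x, at plate y = +20 mm, from edge to edge.
- square: Steel engineer's square flat on the bench, 0.48 kg. Origin: centre of the underside of its stock, z up. Stock: bar 26 mm (x) by 100 mm (y), 20 mm high. Blade: 120 mm long beyond the stock to +x, 25 mm wide, at the stock's +y end. The stock's inner face (x = +13 mm) goes against the plate's edge, the stock still standing on the bench; rightly set, its axes are parallel to the plate's.
- blade_end (a point): Far end of the blade's outer edge, on its top: square (133, 50, 11.5) mm. The outer edge runs along x at square y = +50 mm, flush with the stock's end; the blade lies at y = 25 to 50 mm, is 3 mm thick and its underside is 8.5 mm above the bench, so it passes 1.5 mm above the plate.
- stock_grip (a point): On top of the stock: square (0, -8, 20) mm. Here it can be gripped across its 26 mm; with the fingertips 10 mm above the bench the inner finger passes over the plate.
- stock_free_end (a point): Lower edge of the stock's inner face at the end away from the blade: square frame (13, -50, 0) mm.
- stock_blade_end (a point): Lower edge of the stock's inner face at the blade's end, in line with the blade's outer edge: square frame (13, 50, 0) mm.
- tray: Open cardboard tray fixed to the bench, 240 mm (x) by 170 mm (y), 40 mm high, walls and floor 4 mm; origin at the centre of its underside. The magnifier lies in it.
- magnifier: Reading magnifier, 0.13 kg, 12 mm thick all over, lying flat on the tray's floor. Origin: centre of the underside of its oblong lens, z up. Black lens frame 58 mm (x) by 110 mm (y); short steel neck in the middle of the long side at -x; flat black handle 18 mm wide (y), from x = -41 to -141 mm. In the tray the handle points roughly to the robot.
- lens (a point): Centre of the underside of the lens: the magnifier's origin, axes as the magnifier's.
- grip (a point): A good point to grip the handle across its 18 mm: magnifier frame (-70, 0, 6) mm, half way up its thickness.
- jar_tall: Glass jar with steel lid, 60 mm across, 115 mm tall, standing between tray and plate; origin at the centre of its underside.
- jar_low: Glass jar with white lid, 60 mm across, 85 mm tall, standing between tray and plate; origin at the centre of its underside.
- tin: Tin, 58 mm across, 95 mm tall, standing between tray and plate; origin at the centre of its underside.
- tape: Empty tape roll lying flat, 90 mm across, 25 mm high; origin at the centre of its underside.
- file: Flat file with wooden handle lying left of the plate, 250 mm long in x, 27 mm high at the handle; origin at its middle on the bench.
- sanding_block: Wooden sanding block 100 x 60 x 38 mm; origin at the centre of its underside.
- brush: Bench brush 260 mm long, 52 mm high, beyond the square; origin under its middle.

How it is judged:
On the way:
1. the square lies flat on the bench, let go, its stock flush along the plate's straight edge and the blade's outer edge on the scribed line (x of stock_free_end in the frame of plate between -0.0675 and -0.0625 m and x of stock_blade_end in the frame of plate between -0.0675 and -0.0625 m and y of stock_blade_end in the frame of plate between 0.016 and 0.024 m and angle between square's own z axis and vertical below 0.04 rad and z of square in the frame of plate between -0.003 and 0.003 m and contact force between square and the fingers below 0.05 N and linear speed of square below 0.01 m/s), for 0.3 s.
At the end, for the whole second after the job is handed in: Square released, flat: both stock ends within 2.5 mm of the plate edge, blade edge within 4 mm of the line. Magnifier still, held by the fingers, touching nothing else: lens underside 15-45 mm above plate top, centred within 15 mm on line_mid, level to 0.12 rad, long side along the line to 0.15 rad (all of step 1 and horizontal distance between lens and line_mid below 0.015 m and z of lens in the frame of line_mid between 0.015 and 0.045 m and angle between magnifier's own z axis and vertical below 0.12 rad and angle between the y axis of magnifier and the x axis of plate, either way round below 0.15 rad and contact force between magnifier and the fingers above 1 N and linear speed of magnifier below 0.015 m/s and contact force between magnifier and plate below 0.05 N and contact force between magnifier and square below 0.05 N and contact force between magnifier and tray below 0.05 N and contact force between magnifier and jar_tall below 0.05 N and contact force between magnifier and jar_low below 0.05 N and contact force between magnifier and tin below 0.05 N and contact force between magnifier and tape below 0.05 N and contact force between magnifier and file below 0.05 N and contact force between magnifier and sanding_block below 0.05 N and contact force between magnifier and brush below 0.05 N); the arm keeps its last pose, push and grip.
It fails at once if the plate is pushed more than 20 mm from where it lay (distance of plate from where it was at the start of the episode above 0.02 m).
It fails at once if one of the other things on the bench is moved more than 30 mm or knocked over (distance of any of jar_tall, jar_low, tin, tape, file, sanding_block, brush from where it was at the start of the episode above 0.03 m or angle between any of jar_tall, jar_low, tin, tape, file, sanding_block, brush's own z axis and vertical above 0.5 rad).
It also fails if it takes over 64 s, if anything falls off the work surface, if the arm or the gripper's body presses on something with over 40 N, if the wrist force passes 120 N, or if a joint passes its speed limit or range.

## Working session

There is one attempt and no reset: what is moved stays moved. The work goes in short steps, each a Python script; the robot and the scene stay as the last script left them, time stands still between calls to the robot, and variables do not carry over. Pictures are saved under pics/ and viewed, at most 10 in all, crops included, and the job is handed in when it is done.

```bash
mkdir -p pics; ls; cat > h.py <<'E'
import numpy as np, cv2
from plant import r
from scipy.spatial.transform import Rotation as R
def cal(n):
    c=r.get_calibration(n); q=c["orientation"]
    return c, R.from_quat([q[1],q[2],q[3],q[0]]).as_matrix(), np.array(c["position"])
def ray_z(px,n,z):
    c,M,p=cal(n); d=M@np.array([(px[0]-c["cx"])/c["fx"],(px[1]-c["cy"])/c["fy"],1.])
    return p+d*(z-p[2])/d[2]
def cloud(depth,n):
    c,M,p=cal(n); v,u=np.mgrid[:depth.shape[0],:depth.shape[1]]
    P=np.stack([(u-c["cx"])/c["fx"]*depth,(v-c["cy"])/c["fy"]*depth,depth],-1)
    return P@M.T+p
def down(yaw): # tool z down; tool y (closing) at angle yaw in world xy
    y=np.array([np.cos(yaw),np.sin(yaw),0]); z=np.array([0,0,-1.]); x=np.cross(y,z)
    q=R.from_matrix(np.c_[x,y,z]).as_quat(); return [q[3],q[0],q[1],q[2]]
E
python3 - <<'E'
from h import *
for n in("top","scene"):
    p,d=r.snapshot(n); cv2.imwrite(f"pics/{n}0.png",p[:,:,::-1]); np.save(f"{n}_d.npy",d)
    c=r.get_calibration(n); print(n,c)
print(r.nose_length,r.sense())
Z=dict(line_mid=.007,blade_end=.0115,stock_grip=.02,stock_free_end=0,stock_blade_end=0,lens=.004,grip=.01,plate=0,square=0,magnifier=.004,tray=0,jar_tall=0,jar_low=0,tin=0,tape=0,file=0,sanding_block=0,brush=0)
for k,z in Z.items():
    for n in("top","scene"):
        for o in r.pinpoint(k,n)[:1]: print(k,n,np.round(o["centre"],1),round(o["conf"],2),np.round(ray_z(o["centre"],n,z),4))
E
```

```text
pics
plant.py
top {'fx': 348.56951339475086, 'fy': 348.56951339475086, 'cx': 261.81270032634524, 'cy': 197.63881588768942, 'position': array([0.4054312 , 0.04403825, 0.90750173]), 'orientation': array([-0.03940191,  0.71044621, -0.70048391,  0.05509967])}
scene {'fx': 384.37828667399145, 'fy': 384.37828667399145, 'cx': 248.5574172271965, 'cy': 189.56577602466777, 'position': array([1.19454046, 0.51208906, 0.76329397]), 'orientation': array([-0.19623381,  0.41315978,  0.80830598, -0.37071921])}
0.008 {'t': 0.1, 'joints': array([-1.23797516e+00,  2.76497836e-01,  1.50594610e+00, -2.95355293e-05,
        1.36070671e+00, -1.21001355e-01]), 'dq': array([ 0.00212389, -0.00211739, -0.00315469, -0.00063785, -0.00163398,
       -0.00103107]), 'joint_efforts': array([ 2.04449592e-03, -4.05453980e+01, -2.37779456e+01,  7.02234311e-02,
        2.98393588e-02, -4.85472901e-05]), 'ee_pos': array([ 0.25191094, -0.51635354,  0.21273466]), 'tool_rot': array([-7.73103216e-04,  9.74364922e-01,  2.24971982e-01, -9.67088334e-05]), 'wrist_force': array([0.85758627, 0.14272099, 0.10919883]), 'torque': arra
[... 1448 characters left out ...]
4] 0.85 [ 0.4483 -0.167   0.    ]
jar_low top [336.2 188.9] 0.58 [ 0.5542 -0.1722  0.    ]
jar_low scene [187.6 183. ] 0.75 [ 0.547  -0.1743  0.    ]
tin top [337.2 150.4] 0.82 [ 0.6591 -0.1766  0.    ]
tin scene [162.2 202.1] 0.67 [ 0.6567 -0.1743  0.    ]
tape top [201.1 244.5] 0.7 [0.4037 0.1792 0.    ]
tape scene [313.8 203.4] 0.75 [ 0.3975  0.1889 -0.    ]
file top [189.7 164.9] 0.9 [0.6122 0.2167 0.    ]
file scene [281.6 249.1] 0.83 [0.6033 0.205  0.    ]
sanding_block top [357.7 280.1] 0.83 [ 0.3184 -0.2238  0.    ]
sanding_block scene [225.2 145.5] 0.72 [ 0.3135 -0.2092  0.    ]
brush top [129.1 115.7] 0.66 [0.7444 0.3843 0.    ]
brush scene [318.7 322.3] 0.87 [0.7333 0.3809 0.    ]
```

```bash
python3 - <<'E'
import cv2
i=cv2.imread('pics/top0.png'); cv2.imwrite('pics/top0c.png',cv2.resize(i[100:292,90:490],None,fx=2,fy=2,interpolation=cv2.INTER_CUBIC))
cv2.imwrite('pics/top0p.png',cv2.resize(i[125:225,205:345],None,fx=5.5,fy=5.5,interpolation=cv2.INTER_CUBIC))
E
```

```text
(no output)
```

View pics/top0c.png

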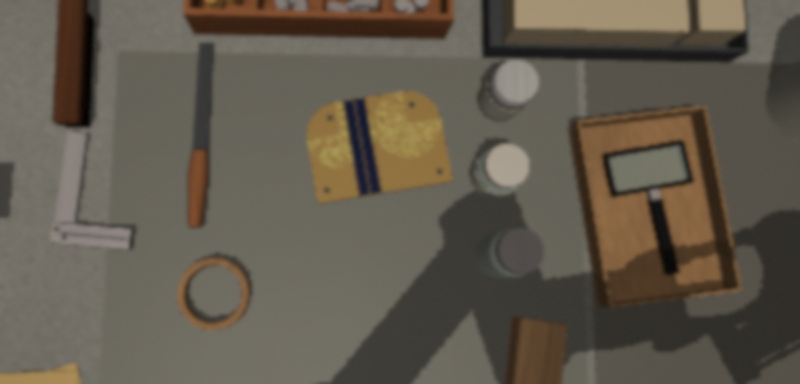

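View pics/top0p.png

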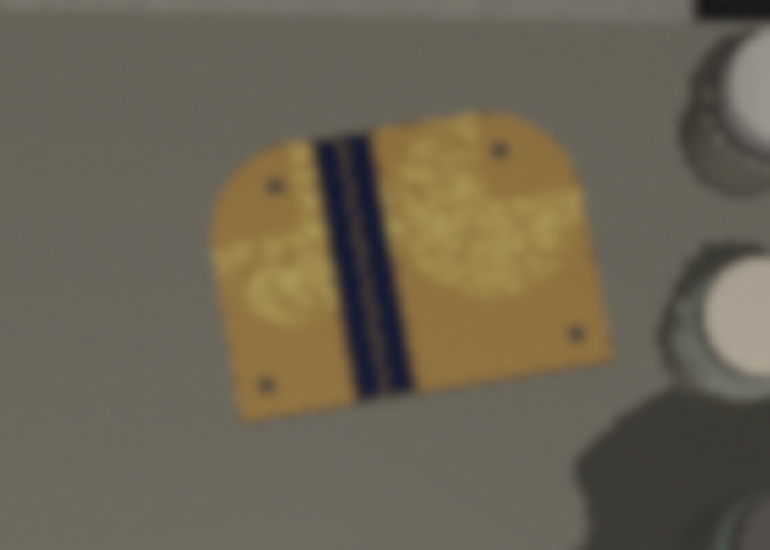

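Top view: the plate's straight edge runs from about (249,201) to (316,190) in the full image, with the band crossing near (271,170). The square is at left with its stock near (136,217) and its blade pointing up. The magnifier lies in the tray at right, lens near (412,184), handle to about (425,234). Next I refine the poses by segmentation.

```bash
cat >> h.py <<'E'
def proj(P,n):
    c,M,p=cal(n); q=(np.asarray(P)-p)@M
    return np.c_[c["fx"]*q[:,0]/q[:,2]+c["cx"],c["fy"]*q[:,1]/q[:,2]+c["cy"]]
def place(poly,pose):
    x,y,a=pose; c,s=np.cos(a),np.sin(a)
    return np.c_[poly[:,:2]@np.array([[c,-s],[s,c]]).T+[x,y],poly[:,2]]
from scipy.optimize import minimize
def fitmask(prob,polys,pose,n,roi):
    """fit pose so that drawn polygons match a soft mask 'prob' (0..1) in roi=(u0,v0,u1,v1)"""
    u0,v0,u1,v1=roi; S=4
    T=cv2.resize(prob[v0:v1,u0:u1].astype(np.float32),None,fx=S,fy=S,interpolation=cv2.INTER_LINEAR)
    def cost(x):
        m=np.zeros(T.shape,np.uint8)
        for p in polys:
            q=(proj(place(p,x),n)-[u0,v0]+.5)*S-.5
            cv2.fillPoly(m,[np.round(q*16).astype(np.int32)],255,cv2.LINE_AA,4)
        m=cv2.GaussianBlur(m.astype(np.float32)/255,(0,0),3)
        return ((m-T)**2).mean()
    sx=np.array(pose)+np.vstack([np.zeros(3),np.diag([.01,.01,.1])])
    o=minimize(cost,pose,method="Nelder-Mead",options=dict(initial_simplex=sx,xatol=1e-5,fatol=1e-9))
    o=minimize(cost,o.x,method="Nelder-Mead",options=dict(initial_simplex=o.x+np.vstack([np.zeros(3),-np.diag([.004,.004,.04])]),xatol=1e-5,fatol=1e-9))
    return o.x,o.fun
t=np.linspace(0,np.pi/2,12)
PLATE=np.r_[[[-.065,-.09]],np.c_[.02+.045*np.sin(t),-.045-.045*np.cos(t)],np.c_[.02+.045*np.cos(t),.045+.045*np.sin(t)],[[-.065,.09]]]
PLATE=np.c_[PLATE,np.full(len(PLATE),.007)]
rect=lambda a,b,c,d,z:np.array([[a,c,z],[b,c,z],[b,d,z],[a,d,z]])
BAND=rect(-.065,.065,.005,.035,.007)
SQ=[rect(-.013,.013,-.05,.05,.02),rect(.013,.133,.025,.05,.0115)]
MAG=[rect(-.029,.029,-.055,.055,.016),rect(-.141,-.041,-.009,.009,.016)]
E
python3 - <<'E'
from h import *
p,d=r.snapshot("top"); f=p.astype(float)
rb=f[:,:,0]-f[:,:,2]
roi=(225,130,325,215); a=rb[130:215,225:325]
dark=np.clip((70-f.max(2))/25,0,1)
brass=np.clip((rb-15)/35,0,1)
print(np.percentile(a,[5,50,70,90]), f[170,262], f[170,290],f[205,290],f[165,270])
blue=np.clip((f[:,:,2]-f[:,:,0]+5)/30,0,1)
plate=np.clip(brass+blue,0,1)
x,c=fitmask(plate,[PLATE],[.586,-.019,.17],"top",roi); print("plate",x,c)
print("line_mid",place(np.array([[0,.02,.007]]),x))
print("band",fitmask(blue,[BAND],x,"top",roi))
g=f.mean(2); print("sq px",g[190,123],g[217,140],g[200,133],g[217,118])
print("rb sq", np.round(g[205:230:2,112:162:4]))
cv2.imwrite('pics/sq0.png',cv2.resize(p[155:235,105:165,::-1],None,fx=7,fy=7,interpolation=cv2.INTER_NEAREST))
E
```

```text
[ 6. 13. 52. 80.] [153. 128.  72.] [156. 131.  73.] [106. 103.  93.] [49. 44. 50.]
plate [ 0.59685918 -0.01690965  0.18105371] 0.022269951179623604
line_mid [[0.59325786 0.00276344 0.007     ]]
band (array([ 0.59803635, -0.01739762,  0.18663867]), np.float64(0.024527544155716896))
sq px 132.66666666666666 121.0 109.66666666666667 130.0
rb sq [[111. 113. 132. 134.  91. 108. 110. 110. 106.  99.  99.  99.  99.]
 [110. 114. 133. 134.  88. 111. 109. 110. 106. 100.  99.  99. 100.]
 [110. 115. 132. 132.  84. 102. 110. 110. 104.  99.  99.  99. 100.]
 [110. 118. 116. 113.  87.  73.  86.  87.  95.  90.  91.  92. 100.]
 [111. 118. 124. 131. 127. 117. 119. 108.  91.  89.  80.  64. 100.]
 [112. 122. 119. 124. 128. 130. 132. 133. 132. 135. 128.  65.  99.]
 [111. 132. 115. 113. 111. 111. 118. 121. 124. 130. 134.  68. 100.]
 [109. 132. 122. 129. 131. 130. 127. 123. 122. 117. 118.  65. 100.]
 [111. 112. 121. 126. 126. 131. 135. 135. 136. 136. 135.  65. 100.]
 [111. 108. 108. 108. 105. 113. 110. 116. 122. 129. 131.  76. 100.]
 [111. 110. 109. 110. 108. 111. 110. 111. 101.  98. 103.  95. 101.]
 [110. 109. 109. 109. 107. 112. 112. 111. 102. 101. 101. 101. 101.]
 [110. 111. 107. 110. 106. 110. 110. 111. 101. 100. 102. 101. 101.]]
```

View pics/sq0.png

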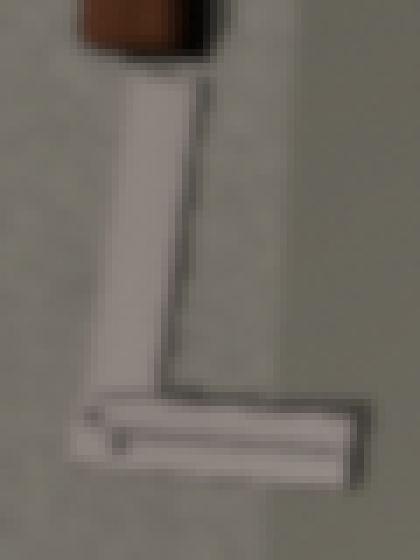

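```bash
cat >> h.py <<'E'
def look_plate(p,x0,roi=(225,130,325,215)):
    f=p.astype(float); rb=f[:,:,0]-f[:,:,2]
    blue=np.clip((-rb+10)/20,0,1); u0,v0,u1,v1=roi
    m=np.clip((rb-22)/22,0,1)
    # fill band: closing
    k=cv2.getStructuringElement(cv2.MORPH_ELLIPSE,(17,17)); m=cv2.morphologyEx(m.astype(np.float32),cv2.MORPH_CLOSE,k)
    return fitmask(m,[PLATE],x0,"top",roi),fitmask(blue,[BAND],x0,"top",roi)
def pink(p):
    f=p.astype(float); return (f[:,:,0]+f[:,:,2])/2-f[:,:,1]
E
python3 - <<'E'
from h import *
p,d=r.snapshot("top")
print(look_plate(p,[.597,-.017,.18]))
a=ray_z([248.6,201.4],"top",.007);b=ray_z([315.9,190.1],"top",.007);print(a,b,np.linalg.norm(a-b),np.arctan2(*(a-b)[:2]*[-1,1]))
k=cv2.GaussianBlur(pink(p).astype(np.float32),(0,0),.6)
print([k[v,u] for u,v in((123,190),(140,217),(150,219),(133,200),(112,217),(150,200))])
m=np.clip((k-k[200,133])/(k[190,125]-k[200,133]),0,1); m[:166,105:140]=0
x,c=fitmask(m,SQ,[.46,.345,-.07],"top",(106,158,166,236)); print("sq",x,c)
P=cloud(d,"top"); 
for n,u,v in(("stock",140,217),("stock",148,218),("blade",124,185),("bench",150,190),("plate",290,175),("lid",337,150)): print(n,P[v,u])
# magnifier
f=p.astype(float).max(2); mm=np.clip((75-f)/40,0,1); cv2.imwrite('pics/magmask.png',cv2.resize((mm[160:245,370:450]*255).astype(np.uint8),None,fx=5,fy=5))
cv2.imwrite('pics/sqm.png',cv2.resize((m[155:240,100:170]*255).astype(np.uint8),None,fx=5,fy=5))
E
python3 -c "
import cv2,numpy as np
a=cv2.imread('pics/magmask.png');b=cv2.imread('pics/sqm.png');cv2.imwrite('pics/mm.png',np.hstack([a,b]))"
```

```text
((array([ 0.59716485, -0.01691361,  0.18498551]), np.float64(0.0043920790776610374)), (array([ 0.59734718, -0.01715522,  0.18727002]), np.float64(0.01393345557153225)))
[0.51634377 0.05901531 0.007     ] [ 0.54894191 -0.11695596  0.007     ] 0.1789651542459504 0.1831705144840841
[np.float32(1.3214757), np.float32(0.43536), np.float32(1.1820848), np.float32(-3.1066024), np.float32(-2.594749), np.float32(-3.5303853)]
sq [ 0.46949384  0.34479003 -0.06557642] 0.005983530078083277
stock [0.47075185 0.3327132  0.01989419]
stock [0.46851636 0.31251189 0.01977622]
blade [0.55324229 0.38071933 0.01307733]
bench [0.54293319 0.31672091 0.00221362]
plate [ 0.58904144 -0.04924471  0.0024145 ]
lid [ 0.6399578  -0.1586058   0.07206315]
```

View pics/mm.png

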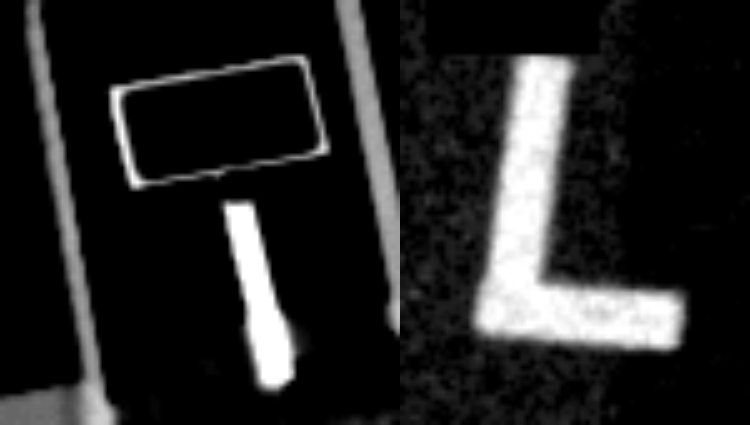

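Fits are clean (the plate and the band agree to within a millimetre). Next: grasp the square and set it.

```bash
python3 - <<'E'
from h import *
PL=np.array([.5972,-.0170,.1855]); S=np.array([.4695,.3448,-.0656])
np.save("PL.npy",PL)
g=place(np.array([[0,-.008,.0]]),S)[0]; q=down(S[2])
def at(p,z): return [p[0],p[1],z]
# yaw choice: nearest wrist
def best(p,yaw):
    c=[]
    for k in(-1,0,1):
        o=down(yaw+k*np.pi); j=r.inverse_kinematics(p,o)
        if j is not None: c.append((abs(j[5]),yaw+k*np.pi,j))
    print([(round(float(a),2),round(float(b),2)) for a,b,_ in c]); return min(c,key=lambda t:t[0])[1]
y=best(at(g,.1),S[2]); dy=y-S[2]
tgt=place(np.array([[-.078,-.038,0],[-.088,-.038,0]]),PL); yt=PL[2]+dy
print(g,tgt,r.inverse_kinematics(at(tgt[1],.08),down(yt)))
r.move_to(at(g,.15),down(y)); r.gripper_to(.06)
r.move_l(at(g,.018)); 
s=r.sense(); print(s["t"],s["ee_pos"],s["wrist_force"])
r.gripper_to(.0,50); s=r.sense(); print(s["opening"],s["finger_force"],s["wrist_force"])
r.move_l(at(g,.10)); s=r.sense(); print(s["opening"],s["finger_force"],s["wrist_force"],s["t"])
r.move_l(at(tgt[1],.10),down(yt),vel=.2); s=r.sense(); print(s["ee_pos"],s["t"])
r.move_l(at(tgt[1],.03)); 
p,d=r.snapshot("top"); cv2.imwrite("pics/held.png",cv2.resize(p[115:255,205:365,::-1],None,fx=4,fy=4))
E
```

```text
[(2.57, -3.21), (0.57, -0.07), (2.57, 3.08)]
[0.46897558 0.33681721 0.        ] [[ 0.5275468  -0.06873424  0.        ]
 [ 0.51771836 -0.07057862  0.        ]] [-2.68705872e-01  3.10642551e-01  1.81759776e+00 -4.44089210e-16
  1.01335234e+00 -4.54205872e-01]
6.825 [0.46963642 0.33720702 0.01873221] [-0.60527968  0.9553417   0.28745041]
0.025487431651476898 49.99249756336212 [-0.23741176 -0.59931459  1.43236237]
0.025068457557220192 49.98929500579834 [-0.76119363 -0.80466252 -4.62502575] 8.1583
[ 0.51750619 -0.06987061  0.09995428] 10.3583
```

View pics/held.png

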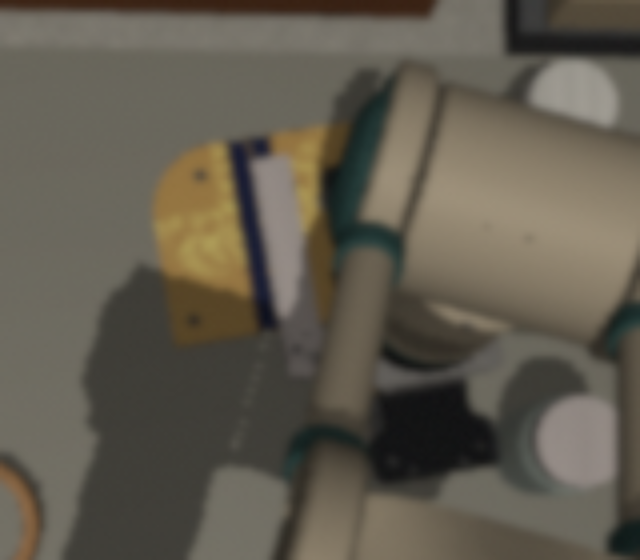

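Held view: the blade's outer edge (crop x≈250–275) lies along the band's middle and is parallel to it. Now I lower it, nudge it against the edge and release.

```bash
python3 - <<'E'
from h import *
PL=np.load("PL.npy")
P=lambda x,y,z:np.append(place(np.array([[x,y,0]]),PL)[0,:2],z)
r.move_l(P(-.088,-.038,.0195),vel=.05)
hit=r.move_l(P(-.073,-.038,.0195),vel=.015,guard=4)
s=r.sense(); e=s["ee_pos"]; c,sn=np.cos(PL[2]),np.sin(PL[2]); d=e[:2]-PL[:2]
print(hit,"tcp in plate",c*d[0]+sn*d[1],-sn*d[0]+c*d[1],s["wrist_force"],s["t"])
h2=r.move_l([e[0],e[1],.0175],vel=.02,guard=4); s=r.sense(); print(h2,s["ee_pos"],s["wrist_force"])
r.gripper_to(.045); 
e=s["ee_pos"]; r.move_l([e[0],e[1],.15],vel=.2)
r.move_to([.40,-.30,.25],s["tool_rot"]); print(r.sense()["t"])
p,d=r.snapshot("top"); np.save("p1.npy",p); cv2.imwrite("pics/set.png",cv2.resize(p[125:225,205:345,::-1],None,fx=5.5,fy=5.5,interpolation=cv2.INTER_CUBIC))
E
```

```text
True tcp in plate -0.07899656291866315 -0.037542119645712864 [ 0.16385559 -0.58394639 -3.98142951] 12.1083
False [ 0.52633022 -0.06841657  0.01825565] [-3.0808879   0.20667614  4.60171565]
14.7917
```

View pics/set.png

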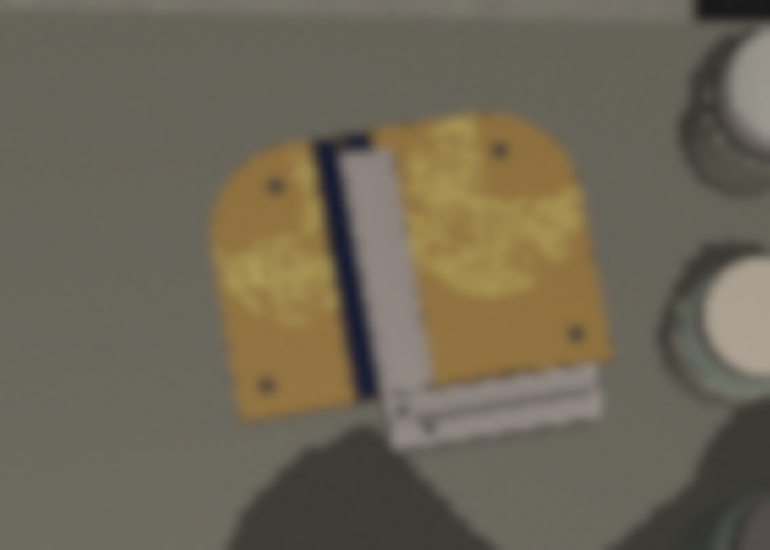

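The square sits flush along the lower edge, its blade edge at the band's middle (crop x≈338–380). I'll measure its fit numerically, together with the magnifier.

```bash
python3 - <<'E'
from h import *
PL=np.load("PL.npy"); p=np.load("p1.npy")
k=cv2.GaussianBlur(pink(p).astype(np.float32),(0,0),.6)
f=p.astype(float)
# square pixels: low saturation pinkish, R-B small positive
rb=f[:,:,0]-f[:,:,2]
for u,v in((275,175),(300,198),(290,180),(290,210),(267,170)): print((u,v),f[v,u],k[v,u])
m=np.clip((k+3)/4.3,0,1)*np.clip((f.max(2)-75)/30,0,1)*np.clip((30-rb)/15,0,1)
S0=np.r_[place(np.array([[-.078,-.03,0]]),PL)[0,:2],PL[2]]
x,c=fitmask(m,SQ,S0,"top",(258,148,325,212)); d=x[:2]-PL[:2]; a=PL[2]
print("sq in plate",np.cos(a)*d[0]+np.sin(a)*d[1],-np.sin(a)*d[0]+np.cos(a)*d[1],x[2]-a,c)
# magnifier from start picture
g=cv2.imread("pics/top0.png").astype(float).max(2); mm=((75-g)/40).clip(0,1)
b=(mm[165:240,385:440]>.3).astype(np.uint8); cs,_=cv2.findContours(b,cv2.RETR_EXTERNAL,cv2.CHAIN_APPROX_NONE)
cs=[q for q in cs if cv2.contourArea(q)>30]; M=np.zeros(g.shape,np.float32); M[165:240,385:440]=mm[165:240,385:440]
for q in cs:
    t=np.zeros(b.shape,np.uint8); cv2.drawContours(t,[q],-1,1,-1); t=cv2.erode(t,np.ones((3,3))); M[165:240,385:440][t>0]=1
# handle shadow below row ~ end : fit on frame and handle
x,c=fitmask(M,MAG,[.566,-.370,.18],"top",(385,165,440,240)); print("mag",x,c,"grip",place(np.array([[-.07,0,0]]),x))
x2,c2=fitmask(M,MAG[:1],x,"top",(385,165,440,200)); print("frame only",x2,c2)
E
```

```text
(275, 175) [144. 135. 129.] 1.4879959
(300, 198) [123. 116. 112.] 1.3204185
(290, 180) [145. 114.  65.] -9.529883
(290, 210) [106. 103.  93.] -3.6827784
(267, 170) [27. 31. 50.] 7.239598
sq in plate -0.08074757933292491 -0.02589494683641797 -0.006503947390878451 0.005281003192067146
mag [ 0.56881007 -0.37158118  0.18447099] 0.19114802777767181 grip [[ 0.49999773 -0.38442104  0.        ]]
frame only [ 0.56888488 -0.37104761  0.18275866] 0.3744660019874573
```

Measured: the square is about 3.5 mm too far in y (blue strip left of the blade is about 9.4 mm instead of 15 mm) and shows a gap of about 2.5 mm at the edge. I'll regrip at the release pose, shift by those amounts, and push until real contact.

```bash
cat >> h.py <<'E'
def look_sq(p,PL):
    k=cv2.GaussianBlur(pink(p).astype(np.float32),(0,0),.6); f=p.astype(float); rb=f[:,:,0]-f[:,:,2]
    m=np.clip((k+3)/4.3,0,1)*np.clip((f.max(2)-75)/30,0,1)*np.clip((30-rb)/15,0,1)
    S0=np.r_[place(np.array([[-.078,-.03,0]]),PL)[0,:2],PL[2]]
    x,c=fitmask(m,SQ,S0,"top",(258,148,325,212)); d=x[:2]-PL[:2]; a=PL[2]
    return np.cos(a)*d[0]+np.sin(a)*d[1],-np.sin(a)*d[0]+np.cos(a)*d[1],x[2]-a
E
python3 - <<'E'
from h import *
PL=np.load("PL.npy"); a=PL[2]; ex=np.array([np.cos(a),np.sin(a),0]); ey=np.array([-np.sin(a),np.cos(a),0])
T=np.array([.52633,-.06842,.0185])
print(r.sense()["opening"])
r.move_to(T+[0,0,.13],down(a)); r.gripper_to(.045); r.move_l(T,vel=.1); 
r.gripper_to(0,50); s=r.sense(); T1=s["ee_pos"].copy(); print(s["opening"],T1)
r.move_l(T1+[0,0,.0015],vel=.03); r.hold(.2); print(r.sense()["wrist_force"])
r.move_l(T1+[0,0,.0015]-.0036*ey-.001*ex,down(a+.005),vel=.03); r.hold(.2); s=r.sense(); f0=s["wrist_force"]; T2=s["ee_pos"].copy()
for i in range(1,14):   # small steps, watch push force myself
    r.move_l(T2+.0008*i*ex,vel=.02); r.hold(.1); s=r.sense(); F=(s["wrist_force"]-f0)@ex; print(i,round(float((s["ee_pos"]-T2)@ex*1000),2),round(float(F),2),np.round((s["wrist_force"]-f0),1))
    if abs(F)>6: break
e=s["ee_pos"].copy(); r.move_l([e[0],e[1],T1[2]-.0005],vel=.02); s=r.sense(); print(s["wrist_force"],s["ee_pos"])
e=s["ee_pos"]; r.gripper_to(.045); r.move_l([e[0],e[1],.15],vel=.2)
r.move_to([.40,-.30,.25],s["tool_rot"]); print(r.sense()["t"])
p,d=r.snapshot("top"); np.save("p2.npy",p); cv2.imwrite("pics/set2.png",cv2.resize(p[125:225,205:345,::-1],None,fx=5.5,fy=5.5,interpolation=cv2.INTER_CUBIC))
print(look_sq(p,PL))
E
```

```text
0.04450837484551745
0.02540559729019191 [ 0.52641506 -0.06850964  0.01883079]
[-0.07606024 -0.23599708 -4.47672943]
1 0.85 -0.36 [-0.2 -1.1 -0.1]
2 1.62 -0.22 [-0.  -1.  -0.8]
3 1.94 -1.96 [-1.9 -0.7  0.6]
4 2.08 -4.46 [-4.2 -1.8  0.8]
5 2.14 -5.64 [-5.3 -2.2  2.5]
6 2.15 -7.7 [-7.3 -3.   3.3]
[-5.86489051 -1.48758663  2.40497865] [ 0.52806412 -0.07167762  0.01886136]
23.8083
(np.float64(-0.0794265890460763), np.float64(-0.029550879959965186), np.float64(0.007673556809766668))
```

View pics/set2.png

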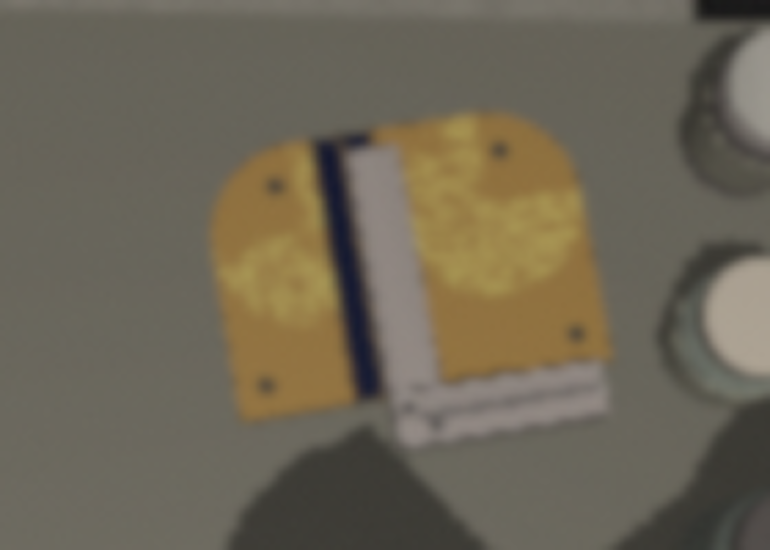

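Blade edge now leaves roughly half the band visible (blue strip, crop x≈322–348 at row 150), and the push met firm resistance at 7.7 N. I'll cross-check the gap with edge profiles.

```bash
python3 - <<'E'
from h import *
PL=np.load("PL.npy"); a=PL[2]; p0=cv2.imread("pics/top0.png")[:,:,::-1]; p=np.load("p2.npy")
pl,bd=look_plate(p,PL); print("plate now",pl)
def prof(img,y,z,xs):
    P=place(np.c_[xs,np.full(len(xs),y),np.full(len(xs),z)],PL); q=proj(P,"top").astype(np.float32)
    return cv2.remap(img.astype(np.float32),q[:,0].reshape(1,-1),q[:,1].reshape(1,-1),cv2.INTER_LINEAR)[0]
xs=np.arange(-.105,-.045,.001)
y_=np.linspace(-.07,-.02,11)
A0=np.mean([prof(p0,y,.007,xs) for y in y_],0); A=np.mean([prof(p,y,.02,xs) for y in y_],0); B=np.mean([prof(p,y,.007,xs) for y in y_],0)
rb=lambda A:(A[:,0]-A[:,2])
print("x  rb-before(z7) | rb now(z7) | grey,rb now(z20)")
for i in range(0,60,1): print(round(xs[i]*1e3),np.round([rb(A0)[i],rb(B)[i],A[i].mean(),rb(A)[i]],0))
for k in("stock_free_end","stock_blade_end","blade_end","line_mid"):
    for o in r.pinpoint(k,"top")[:1]:
        w=ray_z(o["centre"],"top",dict(blade_end=.0115,line_mid=.007).get(k,0))[:2]-PL[:2]; print(k,o["conf"],np.cos(a)*w[0]+np.sin(a)*w[1],-np.sin(a)*w[0]+np.cos(a)*w[1])
E
```

```text
plate now (array([ 0.59769133, -0.01671536,  0.1937985 ]), np.float64(0.009955652989447117))
x  rb-before(z7) | rb now(z7) | grey,rb now(z20)
-105 [ 12.  13. 100.  13.]
-104 [ 12.  13. 100.  13.]
-103 [ 13.  13. 100.  13.]
-102 [ 13.  13. 100.  13.]
-101 [ 13.  13. 100.  13.]
-100 [ 13.  13. 100.  13.]
-99 [13. 13. 99. 13.]
-98 [13. 13. 99. 13.]
-97 [13. 13. 98. 13.]
-96 [13. 13. 97. 12.]
-95 [13. 12. 97. 12.]
-94 [13. 12. 98. 12.]
-93 [ 13.  12. 102.  12.]
-92 [ 13.  11. 107.  12.]
-91 [ 13.  11. 114.  12.]
-90 [ 13.  12. 121.  12.]
-89 [ 13.  12. 127.  13.]
-88 [ 13.  13. 132.  13.]
-87 [ 13.  13. 134.  14.]
-86 [ 13.  14. 135.  14.]
-85 [ 13.  14. 135.  14.]
-84 [ 13.  14. 134.  13.]
-83 [ 13.  13. 131.  13.]
-82 [ 13.  13. 128.  13.]
-81 [ 13.  13. 124.  12.]
-80 [ 13.  12. 120.  11.]
-79 [ 13.  12. 117.  11.]
-78 [ 13.  11. 117.  11.]
-77 [ 13.  11. 118.  11.]
-76 [ 13.  11. 122.  12.]
-75 [ 13.  11. 126.  12.]
-74 [ 13.  12. 129.  13.]
-73 [ 13.  13. 132.  13.]
-72 [ 14.  13. 133.  14.]
-71 [ 15.  13. 133.  14.]
-70 [ 17.  14. 133.  15.]
-69 [ 21.  14. 130.  16.]
-68 [ 26.  15. 126.  19.]
-67 [ 34.  17. 121.  23.]
-66 [ 43.  20. 115.  30.]
-65 [ 53.  25. 110.  38.]
-64 [ 61.  33. 106.  48.]
-63 [ 68.  42. 104.  58.]
-62 [ 73.  52. 104.  67.]
-61 [ 76.  61. 104.  73.]
-60 [ 78.  69. 105.  76.]
-59 [ 79.  74. 106.  78.]
-58 [ 79.  77. 107.  79.]
-57 [ 79.  79. 107.  78.]
-56 [ 79.  79. 107.  78.]
-55 [ 79.  79. 106.  77.]
-54 [ 79.  79. 106.  77.]
-53 [ 78.  78. 106.  77.]
-52 [ 78.  78. 106.  77.]
-51 [ 78.  78. 106.  77.]
-50 [ 78.  78. 106.  77.]
-49 [ 78.  78. 106.  77.]
-48 [ 78.  78. 107.  78.]
-47 [ 78.  79. 107.  79.]
-46 [ 79.  79. 107.  79.]
stock_free_end 0.6 -0.06703890876168514 -0.08523976845874816
stock_blade_end 0.7 -0.0670644523307195 0.015616224900935933
blade_end 0.95 0.05983714695616034 0.011768070924546941
line_mid 0.83 0.002183389765480161 0.017523437796291744
```

```bash
python3 - <<'E'
from h import *
PL=np.load("PL.npy"); p0=cv2.imread("pics/top0.png")[:,:,::-1].astype(np.float32); p=np.load("p2.npy").astype(np.float32); p1=np.load("p1.npy").astype(np.float32)
ys=np.arange(-.02,.045,.0005)
def prof(img,x0,x1,z):
    o=[]
    for x in np.linspace(x0,x1,11):
        q=proj(place(np.c_[np.full(len(ys),x),ys,np.full(len(ys),z)],PL),"top").astype(np.float32)
        o.append(cv2.remap(img,q[:,0].reshape(1,-1),q[:,1].reshape(1,-1),cv2.INTER_LINEAR)[0])
    return np.mean(o,0)
def cross(v,l): 
    s=np.where(np.diff(np.sign(v-l)))[0]; return [round(1e3*(ys[i]+.0005*(l-v[i])/(v[i+1]-v[i])),2) for i in s]
for x0,x1 in((-.055,-.025),(-.015,.015),(.02,.045)):
    a=prof(p0,x0,x1,.007); rb=a[:,0]-a[:,2]; print(x0,"before band edges rb=25:",cross(rb,28),"line peak",ys[30:][0]+0, ys[(ys>.012)&(ys<.028)][np.argmax(a.mean(1)[(ys>.012)&(ys<.028)])])
    for n,q in(("p1",p1),("p2",p2)) if 0 else (("p1",p1),("p2",p)):
        b=prof(q,x0,x1,.0115); g=b.mean(1); print("  ",n,"outer blade edge",cross(g,85),"inner(rb)",cross(b[:,0]-b[:,2],45))
E
```

```text
-0.055 before band edges rb=25: [np.float64(6.31), np.float64(34.02)] line peak -0.004999999999999987 0.020500000000000036
   p1 outer blade edge [np.float64(22.96), np.float64(36.13)] inner(rb) [np.float64(-3.35), np.float64(35.7)]
   p2 outer blade edge [np.float64(20.31), np.float64(36.11)] inner(rb) [np.float64(-6.76), np.float64(35.69)]
-0.015 before band edges rb=25: [np.float64(6.42), np.float64(33.63)] line peak -0.004999999999999987 0.020000000000000035
   p1 outer blade edge [np.float64(22.8), np.float64(35.05)] inner(rb) [np.float64(-3.23), np.float64(35.31)]
   p2 outer blade edge [np.float64(20.31), np.float64(35.06)] inner(rb) [np.float64(-6.54), np.float64(35.31)]
0.02 before band edges rb=25: [np.float64(6.31), np.float64(33.48)] line peak -0.004999999999999987 0.020000000000000035
   p1 outer blade edge [np.float64(22.59), np.float64(34.93)] inner(rb) [np.float64(-3.65), np.float64(35.13)]
   p2 outer blade edge [np.float64(20.16), np.float64(34.87)] inner(rb) [np.float64(-6.57), np.float64(35.13)]
```

The blade edge is at plate y ≈ 19.5–20.3 mm, parallel to the line at 20 mm, and the stock is hard against the edge, so the square is done. Now the magnifier: pose from the mask's corners, then grasp.

```bash
python3 - <<'E'
from h import *
c=np.array([[110,88],[303,55],[330,153],[133,188]])/5+[369.6,159.6]
W=np.array([ray_z(q,"top",.016) for q in c])[:,:2]; ctr=W.mean(0); v=(W[0]+W[3]-W[1]-W[2]); yaw=np.arctan2(v[1],v[0])-np.pi/2
H=np.array([ray_z(np.array(q)/5+[369.6,159.6],"top",.016)[:2] for q in((239,204),(274,385))])
print(ctr,yaw,np.linalg.norm(W-np.roll(W,1,0),axis=1)); print("handle",H,np.linalg.norm(H[0]-H[1]),np.arctan2(*(H[0]-H[1])[::-1]))
hy=np.arctan2(*(H[0]-H[1])[::-1]); u=np.array([np.cos(hy),np.sin(hy)])
g=H[0]-.019*u   # handle near end is x=-41 -> grip at -60
print("grip",g,"from frame",ctr-.06*np.array([np.cos(yaw),np.sin(yaw)])); yg=hy+np.pi/2
PL=np.load("PL.npy"); a=PL[2]
print(r.inverse_kinematics([g[0],g[1],.1],down(yg)), yg)
r.move_to([g[0],g[1],.16],down(yg)); print(r.sense()["joints"][5],r.sense()["t"])
r.gripper_to(.05); hit=r.move_l([g[0],g[1],.0145],vel=.1,guard=8); s=r.sense(); print(hit,s["ee_pos"])
r.gripper_to(0,55); s=r.sense(); print(s["opening"],s["finger_force"],s["ee_pos"])
r.move_l([g[0],g[1],.06],vel=.06); r.move_l([g[0],g[1],.19],vel=.12); s=r.sense(); print(s["opening"],s["finger_force"],s["t"])
p,d=r.snapshot("scene"); cv2.imwrite("pics/lift.png",p[:,:,::-1])
E
```

```text
[ 0.56850493 -0.37219919] 0.18801329524440535 [0.05378151 0.10524012 0.05341494 0.10679404]
handle [[ 0.52464074 -0.38059555]
 [ 0.43104951 -0.39432456]] 0.0945928274095255 0.1456525020257933
grip [ 0.50584192 -0.38335317] from frame [ 0.50956228 -0.38341365]
[-7.58070504e-01  4.41536143e-01  1.54071324e+00 -4.44089210e-16
  1.15934327e+00 -2.47451933e+00] 1.7164488288206898
-2.473864700404979 25.4
False [ 0.50623033 -0.38373697  0.01520335]
0.017276704509223983 54.94784474372864 [ 0.50599781 -0.3836464   0.01469855]
0.017295326863592465 54.946922063827515 30.0917
```

View pics/lift.png

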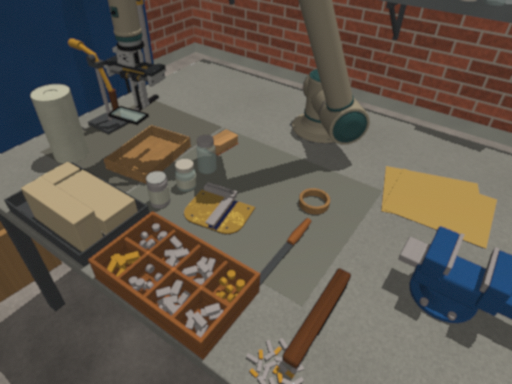

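The magnifier is held and has left the tray (lens near pixel (128,114)). Next I carry it over the plate.

```bash
python3 - <<'E'
from h import *
PL=np.load("PL.npy"); a=PL[2]; ey=np.array([-np.sin(a),np.cos(a)])
lm=place(np.array([[0,.02,0]]),PL)[0,:2]; g=lm+.061*ey; print(lm,g)
r.move_l([g[0],g[1],.19],down(a),vel=.16)
s=r.sense(); print(s["opening"],s["finger_force"],s["t"])
r.move_l([g[0],g[1],.0485],vel=.08); r.hold(.3); s=r.sense(); print(s["ee_pos"],s["finger_force"],s["t"])
I=[]
for n in("top","scene"):
    p,d=r.snapshot(n); np.save(n+"_p3.npy",p); np.save(n+"_d3.npy",d)
    c=p[110:230,200:360] if n=="top" else p[150:270,150:310]
    I.append(cv2.resize(c[:,:,::-1],None,fx=2.5*2,fy=5,interpolation=cv2.INTER_CUBIC)[:, :] )
    for k,z in(("lens",.037),("grip",.043),("line_mid",.007)):
        for o in r.pinpoint(k,n)[:1]: print(n,k,round(o["conf"],2),o["centre"],ray_z(o["centre"],n,z))
cv2.imwrite("pics/fin.png",cv2.resize(np.vstack(I),(600,900))[:, :] if 0 else np.hstack([cv2.resize(i,(400,300)) for i in I]))
E
```

```text
[0.59351124 0.00265688] [0.58226052 0.06261038]
0.017346364005561988 54.947009682655334 33.1167
[0.58235842 0.0626066  0.04865477] 54.947031140327454 35.3333
top lens 0.64 [274.3, 169.7] [ 0.59509293 -0.00553783  0.037     ]
top line_mid 0.9 [271.5, 171.1] [5.97735091e-01 1.12320342e-04 7.00000000e-03]
scene lens 0.89 [220.9, 206.7] [0.60057768 0.00305868 0.037     ]
scene grip 0.75 [242.8, 210.7] [0.58280868 0.06514206 0.043     ]
scene line_mid 0.91 [224.8, 209.1] [ 0.57731844 -0.00267189  0.007     ]
```

View pics/fin.png

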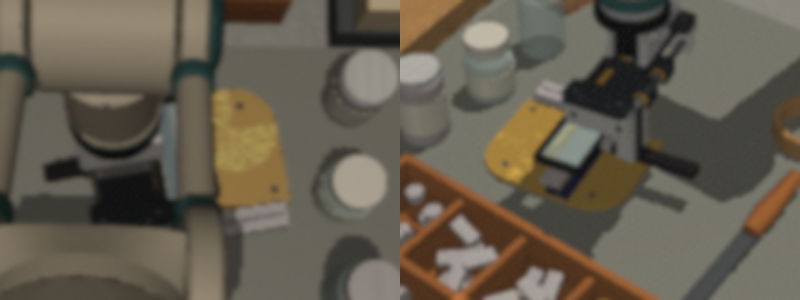

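The lens hovers over the plate, with the square undisturbed. One enlarged scene crop plus depth will check height, tilt and yaw.

```bash
python3 - <<'E'
from h import *
PL=np.load("PL.npy"); a=PL[2]; lm=place(np.array([[0,.02,0]]),PL)[0,:2]
p=np.load("scene_p3.npy"); d=np.load("scene_d3.npy"); P=cloud(d,"scene")
E=place(rect(-.029,.029,-.055,.055,.049),[lm[0],lm[1],a-np.pi/2]); q=proj(E,"scene")
inn=place(rect(-.024,.024,-.05,.05,.049),[lm[0],lm[1],a-np.pi/2]); m=np.zeros(d.shape,np.uint8); cv2.fillPoly(m,[np.round(proj(inn,"scene")).astype(int)],1)
w=P[(m>0)&(d>0)]; print(len(w),np.percentile(w[:,2],[5,25,50,75,95]))
k=(w[:,2]>.03)&(w[:,2]<.065); w=w[k]; A=np.c_[w[:,:2]-lm,np.ones(len(w))]; s=np.linalg.lstsq(A,w[:,2],rcond=None)[0]; print("plane",s,len(w))
i=cv2.resize(p[180:235,180:260,::-1],None,fx=9,fy=9,interpolation=cv2.INTER_CUBIC)
cv2.polylines(i,[np.round((q-[180,180]+.5)*9).astype(int)],True,(0,0,255),1); cv2.imwrite("pics/fz.png",i)
E
```

```text
451 [0.04348841 0.04494967 0.04714856 0.15435704 0.17909243]
plane [-0.00289567  0.03674197  0.04529726] 259
```

View pics/fz.png

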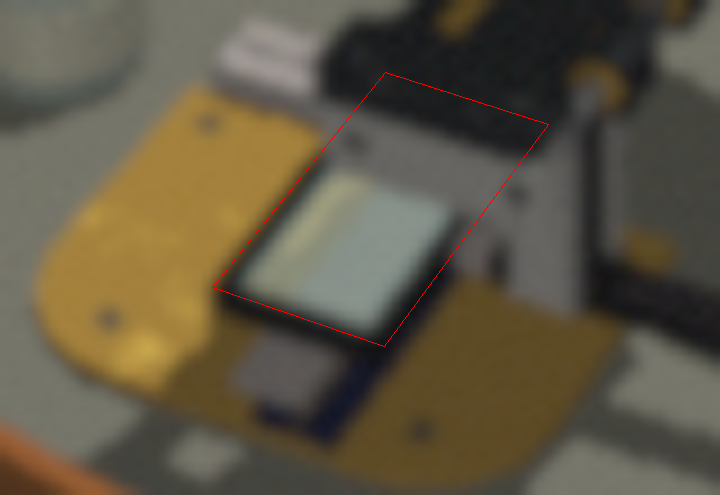

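The predicted outline (red) fits the lens frame to within about a pixel. The underside is about 26 mm above the plate and the tilt about 0.04 rad, both within tolerance.

```bash
python3 -c "
from plant import r
r.hold(.5); s=r.sense(); print(s['t'],s['finger_force'],s['dq'].max()); print(r.sign_off())"
```

```text
36.2333 54.946943521499634 0.0007669595594678029
the job is handed in; nothing more can be done
None
```

I handed in the job at about 36 s: by my measurements the square is tight along the plate's edge with its blade within about 0.5 mm of the line, and the magnifier is held still about 26 mm above the line's middle, tilted about 0.04 rad; no verdict came back.

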